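Line up a casting mould's cover with a drift pin and fit the remaining bolts

ROBOT

A 6-joint arm with a two-finger parallel gripper is mounted at the origin on the work surface. World frame = base frame: x ahead of the robot, y to its left, z up, the work surface at z = 0. Lengths are in mm, angles in degrees, forces in N, time in s.
With the tool pointing down it reaches from about 300 to 850 mm from the base axis. Payload 4.2 kg.
Tool frame: the origin (TCP) lies at the very end of the fingers, on their centre line; the grasp point (between the pads) lies 19 mm behind it; z points along the fingers, y is the line along which they close (so a half turn about z gives the same grasp; the last joint's range is limited). The gripper opens to 91 mm and grips with 3 to 60 N. Pads are 32 mm wide; open, the fingers measure 118 mm over their backs; the gripper's body (76 mm by 178 mm) begins 60 mm behind the grasp point.
Start: joints at [70.989, 18.312, 89.639, -0, 72.044, -1.146], TCP at [176.397, 547.294, 181.776] pointing down, gripper open.
Joint ranges: [-177.97, 177.97], [-48.28, 115.42], [12.27, 149.76], [-77.06, 257.06], [2.81, 150.46], [-146.56, 146.56]. Speed limits (degrees/s): [147.25, 147.25, 180, 180, 180, 180].

INTERFACE

Orientations are given as [roll, pitch, yaw] about the fixed x, y, z axes, in that order (R = Rz(yaw) Ry(pitch) Rx(roll)).
In Python, from workcell import * gives the robot as it stands.
- The arm moves only by the tool move_arm, never from a script. Its argument "motion" is a list of rows, each a list of 3 entries, a list of its own where there are three numbers: the finger opening in mm, from 0 to 91.2, then the shift along the world's x, y, z in units of 25 mm (1.0 is 25 mm), then the turn, a rotation vector about the world's x, y, z in units of 4 degrees (1.0 is 4 degrees). In form: [[grip, [x, y, z], [ax, ay, az]], ...]. A call has 1 to 20 rows; each row shifts and turns the commanded pose from where the row before left it; what a row does not reach is not made up. A row lasts 1/12 s, in which the tool goes at most 41.7 mm and 7.16 degrees, less where a joint would pass 70% of its speed; a pose out of reach is approached as far as the arm can. A call with a number of a shift or a turn outside -1 to 1 is refused whole. A call with a gripper value outside its range is refused whole. The fingers move at their own pace and stop on an object; "grip_force" is the grip in N (left out, the last holds). Time passes only in rows, so rows that do not move let the fingers close. It gives the time, the measured TCP pose, the force, the opening and the grip force at its end, in the units of the state.
- state(): the state, without advancing time (a new reading comes with each control period).
- grab_frame(name): name is "scene" or "top"; returns the picture (384x512x3 uint8, blue, green, red); there is no depth.
- camera_info(name): a dict with "fx", "fy", "cx", "cy" (pixels), "k1" (the pictures are not rectified: a ray, as slopes to the right and down, at radius r is drawn at 1 + k1 r^2 times it, then the intrinsics apply), "rvec" (rotation vector, rad) and "tvec" (3), from world to camera coordinates, as OpenCV has them. Camera axes: x right, y down, z forward; pixel columns grow to the right and rows downward; lengths in mm; the calibration is good to about 2 mm. A picture is of the moment at which its call begins. camera_info takes no time and is no camera call.
- job_done(): hands the job in; it is judged then, once.
The state is a dict: "time_s": time; "qpos": joint angles; "qvel": joint speeds; "effort": joint torques, N m; "ee_pos": TCP position; "ee_rot": TCP orientation; "force": force on the tool from outside, world axes, zero at the start; "torque": the same for the moment, N m; "gripper_width": finger opening in mm; "gripper_force": force on a finger pad.
Only numpy, scipy, OpenCV 4.12 (cv2) and the standard library are available. Lean on these libraries where they do the work, as an engineer would, in place of code of your own. Each camera call takes 0.05 s, during which the arm holds its last target. There are 200 camera calls.

TASK

The cover of the tilted concrete-pot mould has sagged round its one bolt, so its holes no longer match the flange. Push the drift pin fully home in the corner hole diagonally opposite that bolt to bring the cover into line, then push the two clamp bolts fully home in the other two corner holes. Leave the drift standing in its hole and do not disturb the other things on the bench.

Things in the scene. Friction and masses are not known exactly. Their poses are not given: they have to be found in the camera images.
- cradle: Tilting mould cradle, grey steel, screwed to the bench: base plate 190 x 150 mm, two cheeks with black clamping knobs. Origin on the bench under the mould, x axis level, pointing uphill (roughly away from the robot). The mould on it leans 30 degrees from level, its face turned to the cradle's -x side.
- flange (a point): Aluminium casting mould: centre of its flange's top face, under the cover. Flange 150 mm up the slope (x), 200 mm across (y), 12 mm thick; z square to it, pointing out. 18 mm holes near the corners, 160 mm apart across, 110 mm along the slope, open below. A cover plate 8 mm thick lies on it, with a pouring neck (48 mm wide, 20 mm high) amid. One knurled bolt is already in, at +x, +y.
- seat_a (a point): Drift hole: the flange's hole in the low corner at -x, -y, diagonally opposite the bolt already in. The point lies on the flange hole's axis at the level of the cover's top face (8 mm above the flange), where the head of what is put in comes to rest. Its x axis runs uphill along the plates, y across them, z is the hole's axis, square to the plates, pointing out of the mould.
- seat_b (a point): The same point for the bolt hole in the high corner at +x, -y. Its x axis runs uphill along the plates, y across them, z is the hole's axis, square to the plates, pointing out of the mould.
- seat_c (a point): The same point for the bolt hole in the low corner at -x, +y. Its x axis runs uphill along the plates, y across them, z is the hole's axis, square to the plates, pointing out of the mould.
- cover (a joint): Angle (rad) by which the cover has sagged downhill, turning in its own plane about the bolt already in; 0 = its holes lie exactly over the flange's. It starts 0.033 to 0.045 off: at the drift hole the holes overlap by 9 to 12 mm. It is stiff: it takes 3 to 5 N sideways at the drift hole to turn it, and it stays where it is left. It cannot lift.
- cover_hole (a point): Centre of the cover's own hole at the drift corner, on the cover's top face; it comes to seat_a as the cover is brought into line (it starts 6 to 9 mm from it).
- rack: Plywood bolt rack fixed to the bench: a board 64 x 235 mm, its top 85 mm above the bench, with three 20 mm holes 75 mm apart in a row along the rack's y axis. Origin on the bench under its centre. The drift and the two bolts stand upright in it, heads resting on the board, in any order.
- drift_grip (a point): Steel drift pin, 125 mm long, about 0.22 kg: centre of its knurled handle (24 mm in diameter, the top 45 mm; a 31 mm collar 5 mm thick lies below it). z points along the pin to the top of the handle; the handle's top is 25 mm above this point.
- drift_seat (a point): Underside of the drift's collar, on its axis, 25 mm below drift_grip. From here the shank goes down: 17 mm in diameter for 25 mm, then tapering over 50 mm to a 4 mm tip, 75 mm from here. z as drift_grip.
- bolt1_grip (a point): Knurled-head clamp bolt, steel, 80 mm long, about 0.22 kg (the two bolts are alike): centre of its head, which is 32 mm in diameter and 30 mm tall with a 35 mm flange in the lowest 4 mm. z points along the bolt to the head's top, 15 mm above this point.
- bolt1_seat (a point): Underside of that bolt's head, on its axis, 15 mm below the head's centre. From here the shank, 15 mm in diameter, goes down 50 mm; its last 6 mm narrows to 9 mm.
- bolt2_grip (a point): Knurled-head clamp bolt, steel, 80 mm long, about 0.22 kg (the two bolts are alike): centre of its head, which is 32 mm in diameter and 30 mm tall with a 35 mm flange in the lowest 4 mm. z points along the bolt to the head's top, 15 mm above this point.
- bolt2_seat (a point): Underside of that bolt's head, on its axis, 15 mm below the head's centre. From here the shank, 15 mm in diameter, goes down 50 mm; its last 6 mm narrows to 9 mm.
- pot: A cast concrete pot, 90 mm across and 75 mm tall, standing at the back. Leave it where it is. Origin at its underside.
- tape: A roll of masking tape lying flat, 80 mm across and 24 mm high, between the rack and the cradle. Leave it where it is. Origin at its underside.
- dish: A small clear plastic paint dish, 64 mm across and 26 mm high, in front of the gap between rack and cradle. Leave it where it is. Origin at its underside.
- brush: A paint brush 170 mm long with a wooden handle, lying near the robot. Leave it where it is. Origin at its underside.
- scraper: A scraper 190 mm long with a wooden handle, lying near the robot. Leave it where it is. Origin at its underside.
- jar: A glass jar with a white lid, 60 mm across and 85 mm tall, at the back. Leave it where it is. Origin at its underside.
- mallet: A mallet with a wooden handle and rubber head, 220 mm long, lying at the back. Leave it where it is. Origin at its underside.

How it is judged:
By the outcome, as a careful person would: the job done as asked, in the order asked, and still so for the second after the job is handed in, with the robot touching nothing.
It also fails if it takes over 72 s, if anything falls off the work surface, if the arm or the gripper's body presses on something with over 40 N, if the wrist force passes 120 N, or if a joint passes its speed limit or range.

## Working session

There is one attempt and no reset: what is moved stays moved. The work goes in short steps, Python scripts to look and compute and a tool call to move; the robot and the scene stay as the last step left them, time stands still between calls to the robot, and variables do not carry over. Pictures are saved under pics/ and viewed, at most 10 in all, crops included, and the job is handed in when it is done.

Besides the shell and the picture viewer there is one more tool, called after ">>>" by a JSON object that holds its "op" and its "data". move_arm: Moves the arm, as the interface text tells. Shifts and turns lie within -1 to 1; 1 stands for 25 mm of shift or 4 degrees of turn. Its arguments: {"type":"object","properties":{"motion":{"type":"array","items":{"type":"array"}},"grip_force":{"type":"number"}},"required":["motion"]}

```bash
ls; mkdir -p pics; python3 - <<'E'
from workcell import *
import cv2
for n in("scene","top"):
    print(n,camera_info(n)); cv2.imwrite(f"pics/{n}0.png",cv2.resize(grab_frame(n),(800,600),interpolation=cv2.INTER_CUBIC))
print(state())
E
```

```text
pics
scene {'fx': 389.896995216547, 'fy': 389.896995216547, 'cx': 256.86845739793904, 'cy': 192.7967524071241, 'k1': -0.03546917936333247, 'rvec': array([ 1.26147687,  2.13504798, -1.01259106]), 'tvec': array([ 261.42304317, -207.66928044, 1378.05869606])}
top {'fx': 484.7479655077902, 'fy': 484.7479655077902, 'cx': 258.36440928470233, 'cy': 190.86151484047707, 'k1': 0.02682087116145154, 'rvec': array([ 2.16021322, -2.18238997,  0.08432974]), 'tvec': array([  -8.17139835,  561.5996795 , 1223.88328636])}
{'time_s': 0.1, 'qpos': array([ 7.09904183e+01,  1.83450672e+01,  8.96975653e+01,  1.67019420e-04,
        7.20429600e+01, -1.14482798e+00]), 'qvel': array([-0.00998451, -0.0725101 , -0.22963412, -0.06306058, -0.01096348,
        0.03164663]), 'effort': array([ 1.52936009e-03, -4.13338172e+01, -2.32510829e+01,  7.28772813e-02,
        4.23133455e-02, -6.92840626e-05]), 'ee_pos': array([176.22421704, 546.82323759, 181.04610465]), 'ee_rot': array([-1.79914428e+02, -1.86888689e-03,  1.62135193e+02]), 'force': array([ 0.70117368,  0.16761328, -0.4880618 ]), 'torque': array([-0.04368549, -0.04111935, -0.00532613]), 'gripper_force': 0.0, 'gripper_width': 91.26236301848674}
```

View pics/scene0.png

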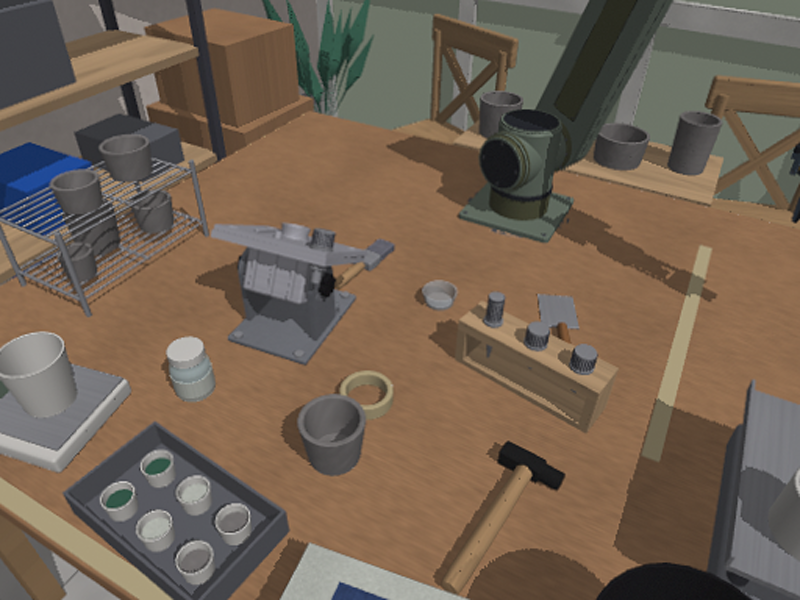

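View pics/top0.png

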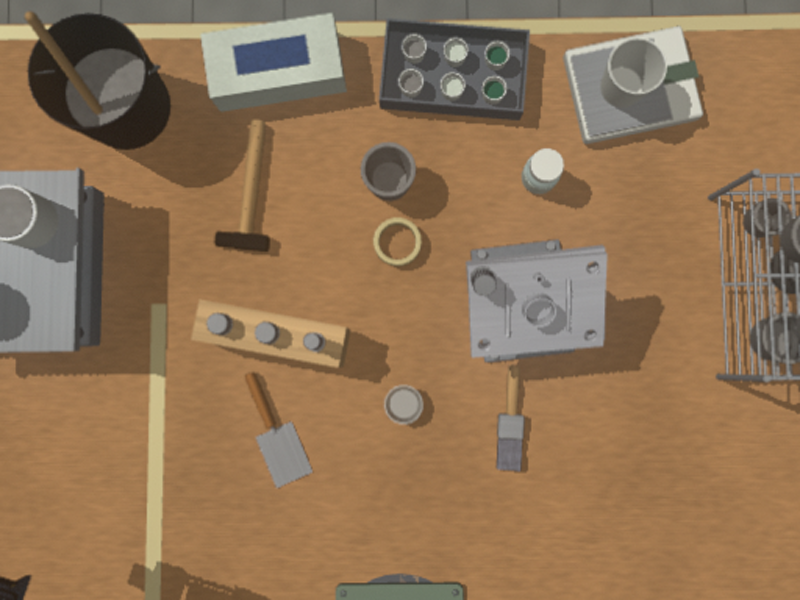

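The top view shows the rack at about (270,333) with the drift rightmost at (313,341) and the bolts at (218,323) and (266,332). The mould is at (540,300) with its fixed bolt at (485,283). The low drift hole is near (590,335), seat_b near (592,268) and seat_c near (484,343). Next I'll take closer crops.

```bash
cat > h.py <<'E'
from workcell import *
import numpy as np, cv2
def cam(n):
    c=camera_info(n); R=cv2.Rodrigues(np.array(c["rvec"]))[0]; t=np.array(c["tvec"]); return c,R,t
def ray(n,p):
    c,R,t=cam(n); d=np.array([(p[0]-c["cx"])/c["fx"],(p[1]-c["cy"])/c["fy"]])
    s=d.copy()
    for _ in range(10): s=d/(1+c["k1"]*(s@s))
    v=R.T@np.array([s[0],s[1],1]); return -R.T@t, v/np.linalg.norm(v)
def onz(n,p,z):
    o,v=ray(n,p); return o+v*(z-o[2])/v[2]
def tri(p,q):  # top pixel, scene pixel
    A=np.zeros((3,3));b=np.zeros(3);L=[]
    for n,x in(("top",p),("scene",q)):
        o,v=ray(n,x);M=np.eye(3)-np.outer(v,v);A+=M;b+=M@o;L.append((o,M))
    X=np.linalg.solve(A,b); return X,[round(float(np.linalg.norm(M@(X-o))),1) for o,M in L]
def proj(n,X):
    c,R,t=cam(n); s=R@np.asarray(X,float)+t; s=s[:2]/s[2]; s=s*(1+c["k1"]*(s@s)); return s*[c["fx"],c["fy"]]+[c["cx"],c["cy"]]
E
python3 - <<'E'
from h import *
t=grab_frame("top"); s=grab_frame("scene")
cv2.imwrite("pics/t.png",t);cv2.imwrite("pics/s.png",s)
f=lambda im,x,y,w,h,k:cv2.resize(im[y:y+h,x:x+w],None,fx=k,fy=k,interpolation=cv2.INTER_CUBIC)
cv2.imwrite("pics/t1.png",f(t,295,150,100,85,7)); 
a=f(t,120,188,110,50,7); b=f(s,285,180,114,36,7)
cv2.imwrite("pics/t2.png",np.vstack([a,f(s,285,178,110,50,7)[:250]]))
cv2.imwrite("pics/s1.png",f(s,130,135,130,100,6))
E
```

```text
(no output)
```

View pics/t1.png

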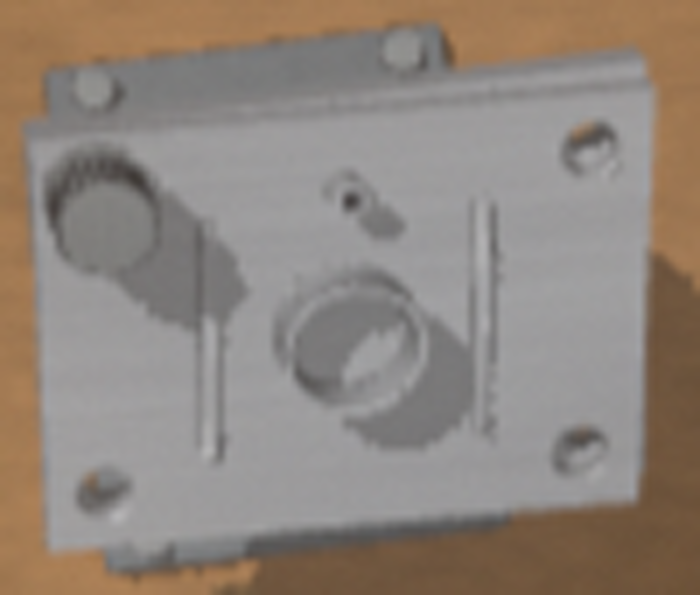

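View pics/t2.png

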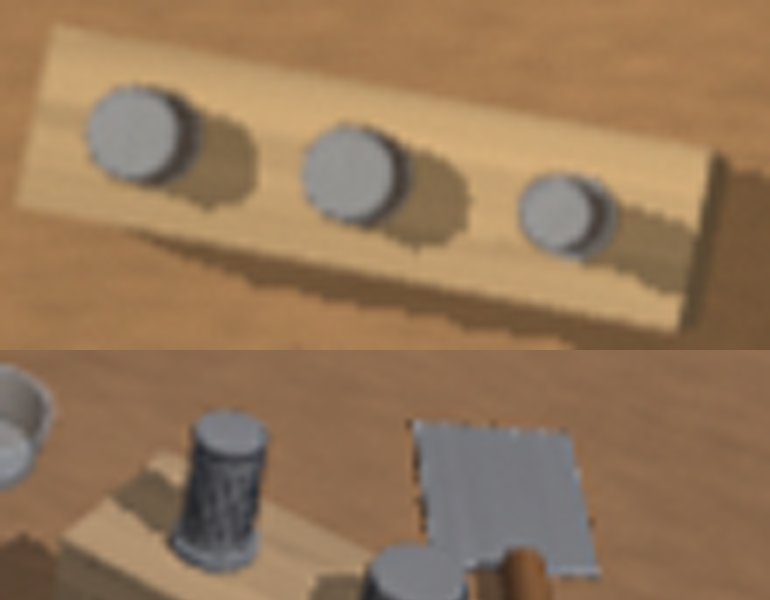

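View pics/s1.png

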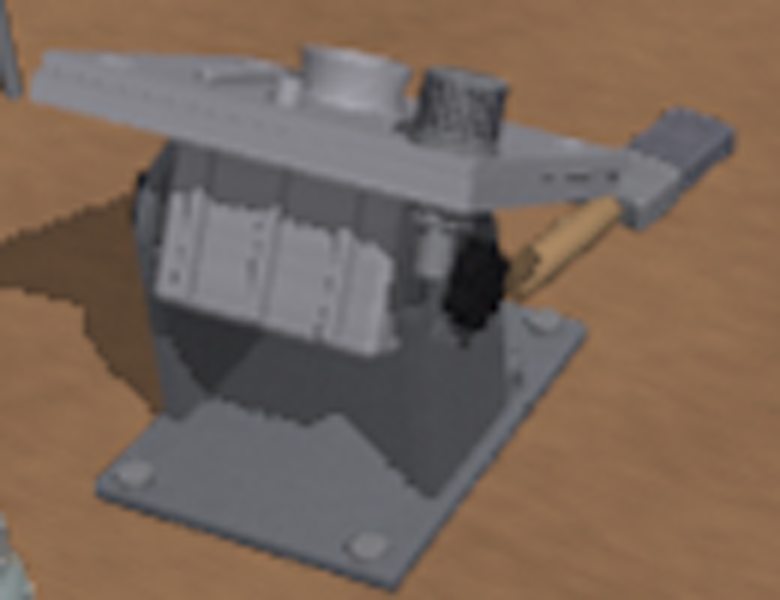

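The mould crop shows the cover holes at a(581,450), b(592,151), c(104,494), the bolt head top at (107,222), the neck rim at (358,346) and two base screws at (97,90) and (403,50). The scene crop shows the bolt top at (466,78), the neck rim at (360,62) and the screws at (134,473) and (368,547). The rack crop shows heads at (135,134), (350,174) and (557,213). I'll solve for the poses from these.

```bash
cat > fit.py <<'E'
from h import *
from scipy.optimize import least_squares
T=lambda x,y:(295+(x+.5)/7-.5,150+(y+.5)/7-.5); S=lambda x,y:(130+(x+.5)/6-.5,135+(y+.5)/6-.5); K=lambda x,y:(120+(x+.5)/7-.5,188+(y+.5)/7-.5); Q=lambda x,y:(285+(x+.5)/7-.5,178+(y+.5-350)/7-.5)
s1,e1=tri(T(403,50),S(134,473)); s2,e2=tri(T(97,90),S(368,547)); print("screws",s1,e1,s2,e2)
d=s1-s2; yaw0=np.degrees(np.arctan2(d[0],-d[1])); print("yaw base",yaw0)
print("bolttop",tri(T(107,222),S(466,78)),"neck",tri(T(358,346),S(360,62)))
print("drift top",tri(K(557,213),Q(230,433)))
for p,z in((K(135,134),115),(K(350,174),115),(K(557,213),135)): print(onz("top",p,z).round(1))
obs=[("top",T(581,450),(-55,-80,8),1),("top",T(592,151),(55,-80,8),1),("top",T(104,494),(-55,80,8),1),("top",T(107,222),(55,80,38),0),("top",T(358,346),(0,0,28),1),("scene",S(466,78),(55,80,38),0),("scene",S(360,62),(0,0,28),1)]
def frame(psi):
    c,s=np.cos(psi),np.sin(psi); return np.array([[c,-s,0],[s,c,0],[0,0,1]])@cv2.Rodrigues(np.array([0,-np.pi/6,0]))[0]
def pt(P,X,sag):
    X=np.array(X,float)
    if sag: 
        r=X[:2]-[55,80]; c,s=np.cos(-P[4]),np.sin(-P[4]); X[:2]=[55+c*r[0]-s*r[1],80+s*r[0]+c*r[1]]
    return P[:3]+frame(P[3])@X
def res(P): return np.r_[np.ravel([proj(n,pt(P,X,s))-p for n,p,X,s in obs]),(np.degrees(P[3])-yaw0)/2,(P[4]-.039)/.004]
if __name__=="__main__":
    r=least_squares(res,[500,-200,160,0.05,.039]); P=r.x; np.save("P.npy",P)
    print(P,np.degrees(P[3])); print(r.fun.round(2))
    for n,X,s in(("coverhole",(-55,-80,8),1),("a",(-55,-80,8),0),("b",(55,-80,8),0),("c",(-55,80,8),0)): print(n,pt(P,X,s).round(1))
    print(frame(P[3]).round(3))
E
python3 fit.py
```

```text
screws [ 648.89644481 -258.67744915   13.69404176] [0.5, 0.5] [ 635.37609279 -144.63582907   11.76941731] [0.7, 0.7]
yaw base 6.76121560493973
bolttop (array([ 564.67548511, -128.35674926,  209.58898766]), [0.7, 0.7]) neck (array([ 527.00164614, -211.34840852,  171.35680906]), [1.7, 1.7])
drift top (array([489.47926023, 124.54722417, 133.36317782]), [0.3, 0.3])
[518.6 270.5 115. ]
[504.2 197.2 115. ]
[489.5 124.  135. ]
[ 5.43632019e+02 -2.12131684e+02  1.48449251e+02  1.08442291e-01
  3.89320459e-02] 6.213285580823164
[-0.37  0.11 -0.27 -0.36 -0.07 -0.48  0.25  0.75 -0.47  0.49 -0.37 -0.14
 -0.76 -0.09 -0.27 -0.02]
coverhole [ 495.2 -293.4  124.8]
a [ 501.  -297.2  127.9]
b [ 595.7 -286.9  182.9]
c [ 483.6 -138.2  127.9]
[[ 0.861 -0.108 -0.497]
 [ 0.094  0.994 -0.054]
 [ 0.5    0.     0.866]]
```

The rack spacing comes out at 74.8 mm (75 expected) and the mould fit residuals are under 1 px, so the numbers are consistent. I'll move to above the drift.

>>> {"op": "move_arm", "data": {"motion": [[70,[0.627,-0.846,0],[0,0,-0.824]],[70,[0.627,-0.846,0],[0,0,-0.824]],[70,[0.627,-0.846,0],[0,0,-0.824]],[70,[0.627,-0.846,0],[0,0,-0.824]],[70,[0.627,-0.846,0],[0,0,-0.824]],[70,[0.627,-0.846,0],[0,0,-0.824]],[70,[0.627,-0.846,0],[0,0,-0.824]],[70,[0.627,-0.846,0],[0,0,-0.824]],[70,[0.627,-0.846,0],[0,0,-0.824]],[70,[0.627,-0.846,0],[0,0,-0.824]],[70,[0.627,-0.846,0],[0,0,-0.824]],[70,[0.627,-0.846,0],[0,0,-0.824]],[70,[0.627,-0.846,0],[0,0,-0.824]],[70,[0.627,-0.846,0],[0,0,-0.824]],[70,[0.627,-0.846,0],[0,0,-0.824]],[70,[0.627,-0.846,0],[0,0,-0.824]],[70,[0.627,-0.846,0],[0,0,-0.824]],[70,[0.627,-0.846,0],[0,0,-0.824]],[70,[0.627,-0.846,0],[0,0,-0.824]],[70,[0.627,-0.846,0],[0,0,-0.824]]]}}

```text
time_s: 1.87
ee_pos: [490.4, 123.1, 181.7]
ee_rot: [-180.0, -0.0, 96.0]
force: [1.2, -0.6, 0.7]
gripper_width: 69.8
gripper_force: 0.0
```

>>> {"op": "move_arm", "data": {"motion": [[70,[-0.02,0.03,-0.85],[0,0,0]],[70,[0,0,-0.85],[0,0,0]],[70,[0,0,-0.85],[0,0,0]],[70,[0,0,-0.85],[0,0,0.05]],[70,[0,0,0],[0,0,0]],[10,[0,0,0],[0,0,0]],[10,[0,0,0],[0,0,0]],[10,[0,0,0],[0,0,0]],[10,[0,0,0],[0,0,0]],[10,[0,0,0],[0,0,0]],[10,[0,0,0],[0,0,0]]], "grip_force": 45}}

```text
time_s: 2.78
ee_pos: [489.8, 125.2, 97.5]
ee_rot: [179.9, -0.0, 96.4]
force: [0.3, 1.0, -0.4]
gripper_width: 32.9
gripper_force: 0.0
```

>>> {"op": "move_arm", "data": {"motion": [[10,[0,0,0],[0,0,0]],[10,[0,0,0],[0,0,0]],[10,[0,0,0],[0,0,0]],[10,[0,0,0],[0,0,0]]]}}

```text
time_s: 3.12
ee_pos: [489.9, 125.1, 97.1]
ee_rot: [179.9, -0.0, 96.4]
force: [1.3, 0.0, 1.4]
gripper_width: 21.6
gripper_force: 45.0
```

>>> {"op": "move_arm", "data": {"motion": [[10,[0,0,1],[0,0,0]],[10,[0,0,1],[0,0,0]],[10,[0,0,1],[0,0,0]],[10,[0,0,1],[0,0,0]],[10,[-0.11,-1,0.15],[0,0,0]],[10,[-0.11,-1,0.15],[0,0,0]],[10,[-0.11,-1,0.15],[0,0,0]],[10,[-0.11,-1,0.15],[0,0,0]],[10,[-0.11,-1,0.15],[0,0,0]],[10,[-0.11,-1,0.15],[0,0,0]],[10,[-0.11,-1,0.15],[0,0,0]],[10,[-0.11,-1,0.15],[0,0,0]],[10,[-0.11,-1,0.15],[0.101,-0.932,0]],[10,[-0.11,-1,0.15],[0.101,-0.932,0]],[10,[-0.11,-1,0.15],[0.101,-0.932,0]],[10,[-0.11,-1,0.15],[0.101,-0.932,0]],[10,[-0.11,-1,0.15],[0.101,-0.932,0]],[10,[-0.11,-1,0.15],[0.101,-0.932,0]],[10,[-0.11,-1,0.15],[0.101,-0.932,0]],[10,[-0.11,-1,0.15],[0.101,-0.932,0]]]}}

```text
time_s: 4.78
ee_pos: [444.2, -275.5, 256.4]
ee_rot: [149.9, 0.1, 96.4]
force: [0.1, -0.6, -2.5]
gripper_width: 21.5
gripper_force: 45.0
```

```bash
cat > look.py <<'E'
import sys
from h import *
from scipy.spatial.transform import Rotation as Ro
k=sys.argv[1]; d=float(sys.argv[2]); st=state(); p=np.array(st["ee_pos"]); R=Ro.from_euler("xyz",st["ee_rot"],degrees=True).as_matrix()
print("tcp",p.round(1),"toolz",R[:,2].round(3),"tooly",R[:,1].round(3),"q",np.round(st["qpos"],0),"F",np.round(st["force"],1),"w",st["gripper_width"])
tip=p+d*R[:,2]; print("tip",tip.round(1))
out=[]
for n in("top","scene"):
    im=grab_frame(n); u=proj(n,tip); print(n,u.round(1)); x,y=int(u[0])-35,int(u[1])-40; x=max(x,0);y=max(y,0); print("origin",x,y)
    out.append(cv2.resize(im[y:y+80,x:x+70],(420,480),interpolation=cv2.INTER_CUBIC)[:, :395])
cv2.imwrite(f"pics/{k}.png",np.hstack(out))
E
python3 look.py d1 87
```

```text
tcp [ 444.2 -275.5  256.4] toolz [ 0.499  0.054 -0.865] tooly [0.86  0.097 0.502] q [-50.   1. 108.  30.  57. -70.] F [ 0.1 -0.6 -2.5] w 21.544041055442005
tip [ 487.6 -270.8  181.2]
top [373.  216.4]
origin 338 176
scene [179.1 128.9]
origin 144 88
```

View pics/d1.png

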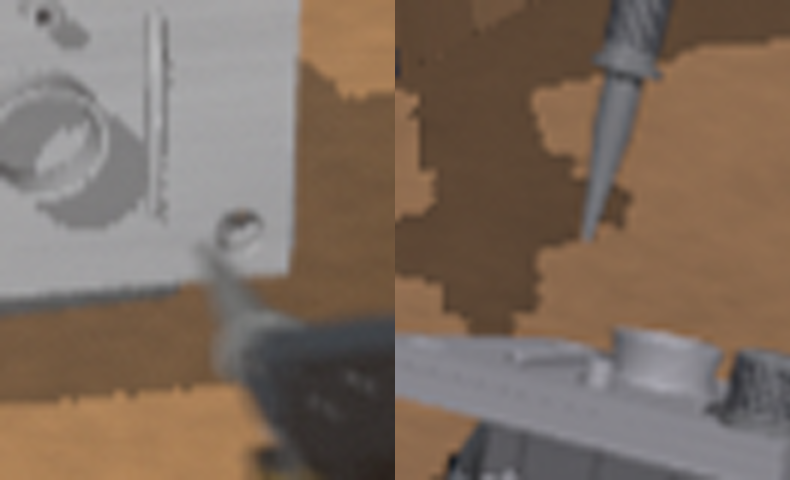

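The drift's tip shows at top crop (201,243) and scene crop (588,240), with the collar at scene (630,65) and about (243,345) in top. It is a few mm off the prediction, so I'll triangulate it.

```bash
cat > t1.py <<'E'
from h import *
from fit import frame,pt
P=np.load("P.npy")
T=lambda x,y:(338+(x+.5)/6-.5,176+(y+.5)/6-.5); S=lambda x,y:(144+(x-395+.5)/6-.5,88+(y+.5)/6-.5)
tip=tri(T(201,242),S(588,240)); col=tri(T(243,345),S(629,72)); print(tip,col)
p=np.array([444.2,-275.5,256.4]); z=np.array([.499,.054,-.865])
for n,f in(("top",T),("scene",S)):
    for d in(12,87):
        u=proj(n,p+d*z); print(n,d,u.round(1))
print("seen scene col",np.round(S(629,72),1),"tip",np.round(S(588,240),1))
print("rel tip in plate axes", (frame(P[3]).T@(tip[0]-p)).round(1), (frame(P[3]).T@(col[0]-p)).round(1))
E
python3 t1.py|grep -v -e screws -e yaw
```

```text
bolttop (array([ 564.67548511, -128.35674926,  209.58898766]), [0.7, 0.7]) neck (array([ 527.00164614, -211.34840852,  171.35680906]), [1.7, 1.7])
drift top (array([489.47926023, 124.54722417, 133.36317782]), [0.3, 0.3])
[518.6 270.5 115. ]
[504.2 197.2 115. ]
[489.5 124.  135. ]
(array([ 491.92663314, -270.37872807,  186.30973779]), [5.8, 5.8]) (array([ 453.68294311, -269.54755403,  249.98676954]), [5.6, 5.6])
top 12 [382.5 233.2]
top 87 [373.  216.4]
scene 12 [184.1 100.4]
scene 87 [179.1 128.9]
seen scene col [182.6  99.6] tip [175.8 127.6]
rel tip in plate axes [  6.5  -0.1 -84.7] [  5.5   4.9 -10.6]
```

>>> {"op": "move_arm", "data": {"motion": [[10,[0.02,-0.34,-0.5],[0,0,0]],[10,[0,-0.34,-0.5],[0,0,0]],[10,[0,-0.34,-0.5],[0,0,0]],[10,[0,0,0],[0,0,0]],[10,[0,0,0],[0,0,0]],[10,[0,0,0],[0,0,0]],[10,[0,0,0],[0,0,0]]]}}

```text
time_s: 5.47
ee_pos: [446.3, -299.9, 220.0]
ee_rot: [150.0, 0.2, 96.4]
force: [-0.0, -1.1, -1.7]
gripper_width: 22.1
gripper_force: 45.0
```

```bash
python3 look.py d2 87; python3 - <<'E'
from h import *
from scipy.spatial.transform import Rotation as Ro
st=state(); p=np.array(st["ee_pos"]); z=Ro.from_euler("xyz",st["ee_rot"],degrees=True).as_matrix()[:,2]
for n in("top","scene"):
    for d in(12,87): print(n,d,proj(n,p+d*z).round(1),[ (proj(n,p+d*z+e)-proj(n,p+d*z)).round(2) for e in 10*np.eye(3)])
E
```

```text
tcp [ 446.3 -299.9  220. ] toolz [ 0.498  0.054 -0.866] tooly [0.86  0.098 0.5  ] q [-52.   4. 110.  32.  54. -75.] F [-0.  -1.1 -1.7] w 22.095599841614057
tip [ 489.6 -295.2  144.7]
top [380.1 216.1]
origin 345 176
scene [172.8 138.8]
origin 137 98
top 12 [389.8 232.2] [array([-0.16, -4.63]), array([-4.65,  0.04]), array([ 1.21, -0.01])]
top 87 [380.2 216.1] [array([-0.14, -4.34]), array([-4.36,  0.04]), array([ 1.05, -0.16])]
scene 12 [177.5 111.2] [array([-2.31,  1.49]), array([3.01, 0.86]), array([-0.4 , -3.41])]
scene 87 [172.7 138.8] [array([-2.31,  1.66]), array([2.96, 0.95]), array([-0.42, -3.21])]
```

View pics/d2.png

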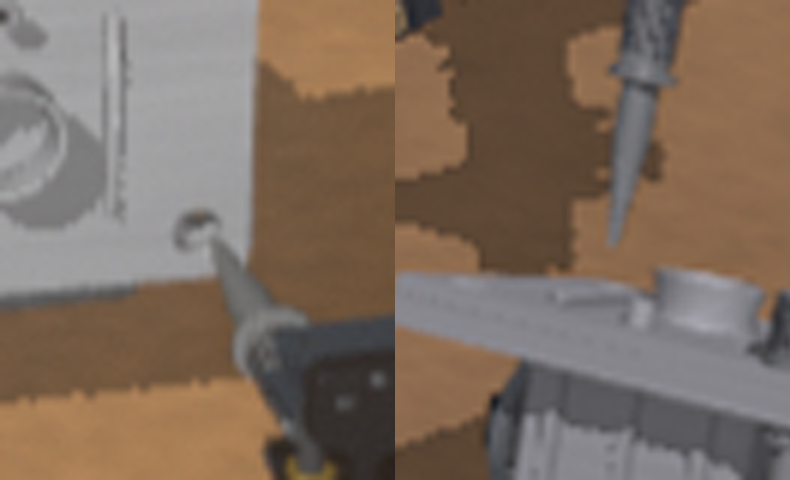

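The tip now agrees with the prediction in both views: about (215,236) in the top crop, beside the hole at (196,230), and (612,246) in the scene crop. I'll start inserting.

>>> {"op": "move_arm", "data": {"motion": [[10,[0.1,-0.02,-0.317],[0,0,0]],[10,[0.16,0.017,-0.277],[0,0,0]],[10,[0.16,0.017,-0.277],[0,0,0]],[10,[0.16,0.017,-0.277],[0,0,0]],[10,[0,0,0],[0,0,0]],[10,[0,0,0],[0,0,0]]]}}

```text
time_s: 6.07
ee_pos: [460.4, -299.2, 189.6]
ee_rot: [150.1, 0.0, 96.4]
force: [0.6, 0.3, -1.2]
gripper_width: 21.4
gripper_force: 45.0
```

```bash
cat > rel.py <<'E'
import sys
from fit import *
from scipy.spatial.transform import Rotation as Ro
# pose of axis point d beyond TCP relative to seat, in plate axes
seat=dict(a=(-55,-80,8),b=(55,-80,8),c=(-55,80,8))[sys.argv[1]]; d=float(sys.argv[2])
P=np.load("P.npy"); F=frame(P[3]); st=state(); p=np.array(st["ee_pos"]); z=Ro.from_euler("xyz",st["ee_rot"],degrees=True).as_matrix()[:,2]
print("rel",(F.T@(p+d*z-pt(P,seat,0))).round(1),"toolz plate",(F.T@z).round(3),"F plate",(F.T@np.array(st["force"])).round(1),"M",np.round(st["torque"],2),"w",round(st["gripper_width"],1),st["ee_pos"].round(1),st["qpos"].round(0))
E
python3 rel.py a 12 | grep rel; python3 rel.py a 87|grep rel
```

```text
rel [-4.2  2.5 61.7] toolz plate [-0.001  0.001 -1.   ] F plate [-0.   0.2 -1.3] M [-0.15  0.67  0.02] w 21.4 [ 460.4 -299.2  189.6] [-51.   7. 112.  33.  49. -76.]
rel [ -4.3   2.6 -13.3] toolz plate [-0.001  0.001 -1.   ] F plate [-0.   0.2 -1.3] M [-0.15  0.67  0.02] w 21.4 [ 460.4 -299.2  189.6] [-51.   7. 112.  33.  49. -76.]
```

>>> {"op": "move_arm", "data": {"motion": [[10,[0.196,-0.003,-0.257],[0,0,0]],[10,[0.196,-0.003,-0.257],[0,0,0]],[10,[0,0,0],[0,0,0]],[10,[0,0,0],[0,0,0]]]}}

```text
time_s: 6.4
ee_pos: [470.0, -299.3, 176.8]
ee_rot: [150.1, 0.0, 96.4]
force: [-0.9, 0.6, -2.4]
gripper_width: 21.7
gripper_force: 45.0
```

```bash
python3 rel.py a 12 | grep rel
```

```text
rel [-2.4  1.3 45.9] toolz plate [-0.001  0.001 -1.   ] F plate [-1.9  0.7 -1.7] M [-0.08  0.96  0.07] w 21.7 [ 470.  -299.3  176.8] [-50.   8. 112.  34.  47. -77.]
```

>>> {"op": "move_arm", "data": {"motion": [[10,[0.179,0,-0.244],[0,0,0]],[10,[0.179,0,-0.244],[0,0,0]],[10,[0,0,0],[0,0,0]],[10,[0,0,0],[0,0,0]]], "grip_force": 60}}

```text
time_s: 6.73
ee_pos: [478.8, -299.2, 164.5]
ee_rot: [150.1, 0.0, 96.4]
force: [-1.3, -0.2, -6.0]
gripper_width: 21.6
gripper_force: 60.0
```

```bash
python3 rel.py a 12 | grep rel
```

```text
rel [-1.   0.5 30.8] toolz plate [-0.001  0.001 -1.   ] F plate [-4.2 -0.1 -4.5] M [-0.08  1.27  0.09] w 21.6 [ 478.8 -299.2  164.5] [-49.   9. 113.  35.  46. -77.]
```

>>> {"op": "move_arm", "data": {"motion": [[10,[0.103,0.006,-0.156],[0,0,0]],[10,[0.103,0.006,-0.156],[0,0,0]],[10,[0.103,0.006,-0.156],[0,0,0]],[10,[0,0,0],[0,0,0]],[10,[0,0,0],[0,0,0]]]}}

```text
time_s: 7.15
ee_pos: [486.9, -299.0, 153.2]
ee_rot: [150.0, 0.0, 96.4]
force: [-0.3, 0.1, -5.8]
gripper_width: 20.8
gripper_force: 60.0
```

```bash
python3 rel.py a 12 | grep rel
```

```text
rel [ 0.4 -0.2 17. ] toolz plate [-0.     0.001 -1.   ] F plate [-3.1  0.1 -4.9] M [-0.14  1.28  0.03] w 20.8 [ 486.9 -299.   153.2] [-48.  10. 113.  36.  44. -78.]
```

>>> {"op": "move_arm", "data": {"motion": [[10,[0.1,0.011,-0.173],[0,0,0]],[10,[0.1,0.011,-0.173],[0,0,0]],[10,[0,0,0],[0,0,0]],[10,[0,0,0],[0,0,0]]]}}

```text
time_s: 7.48
ee_pos: [492.0, -298.6, 144.7]
ee_rot: [150.0, 0.1, 96.4]
force: [-1.3, 0.6, -5.2]
gripper_width: 21.0
gripper_force: 60.0
```

```bash
python3 rel.py a 12 | grep rel
```

```text
rel [ 0.5 -0.3  7.1] toolz plate [-0.  0. -1.] F plate [-3.7  0.7 -3.9] M [-0.02  1.19  0.08] w 21.0 [ 492.  -298.6  144.7] [-47.  11. 113.  36.  43. -78.]
```

>>> {"op": "move_arm", "data": {"motion": [[10,[0.06,0.006,-0.104],[0,0,0]],[10,[0.06,0.006,-0.104],[0,0,0]],[10,[0.04,0.004,-0.07],[0,0,0]],[10,[0,0,0],[0,0,0]]]}}

```text
time_s: 7.82
ee_pos: [495.6, -298.1, 140.2]
ee_rot: [149.9, 0.2, 96.5]
force: [-15.5, 3.8, 12.7]
gripper_width: 21.6
gripper_force: 60.1
```

```bash
python3 rel.py a 12 | grep rel
```

```text
rel [ 1.5 -0.3  1.4] toolz plate [ 0.001 -0.    -1.   ] F plate [-6.6  5.4 18.4] M [0.5  1.92 0.48] w 21.6 [ 495.6 -298.1  140.2] [-47.  12. 114.  37.  42. -79.]
```

>>> {"op": "move_arm", "data": {"motion": [[10,[0.04,0.004,-0.07],[0,0,0]],[10,[0.04,0.004,-0.07],[0,0,0]],[10,[0,0,0],[0,0,0]]]}}

```text
time_s: 8.07
ee_pos: [496.4, -298.6, 140.1]
ee_rot: [149.9, 0.4, 96.6]
force: [-37.2, 4.3, 38.1]
gripper_width: 21.1
gripper_force: 60.3
```

```bash
python3 rel.py a 12 | grep rel; python3 look.py d3 12
```

```text
rel [ 2.1 -0.8  1. ] toolz plate [ 0.003 -0.003 -1.   ] F plate [-12.6   8.3  51.2] M [1.05 3.37 0.85] w 21.1 [ 496.4 -298.6  140.1] [-47.  12. 114.  37.  42. -79.]
tcp [ 496.4 -298.6  140.1] toolz [ 0.5    0.052 -0.865] tooly [0.859 0.103 0.502] q [-47.  12. 114.  37.  42. -79.] F [-37.2   4.3  38.1] w 21.12212975391156
tip [ 502.4 -297.9  129.8]
top [379.5 210.8]
origin 344 170
scene [169.7 145.4]
origin 134 105
```

View pics/d3.png

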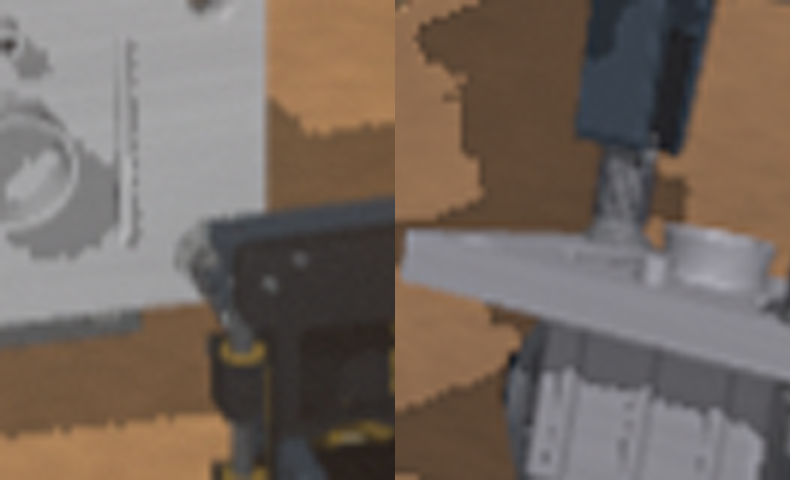

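The drift is hard against the cover at 51 N. The collar meets the plate at (620,240) in the scene crop, as predicted, and hole b has moved uphill. I'll unload, open the gripper and back off along the axis.

>>> {"op": "move_arm", "data": {"motion": [[10,[-0.08,-0.009,0.138],[0,0,0]],[10,[0,0,0],[0,0,0]],[60,[0,0,0],[0,0,0]],[60,[0,0,0],[0,0,0]],[60,[0,0,0],[0,0,0]],[60,[0,0,0],[0,0,0]],[60,[0,0,0],[0,0,0]],[60,[-0.2,-0.022,0.346],[0,0,0]],[60,[-0.4,-0.043,0.693],[0,0,0]],[60,[-0.4,-0.043,0.693],[0,0,0]],[60,[-0.4,-0.043,0.693],[0,0,0]],[60,[-0.4,-0.043,0.693],[0,0,0]],[60,[-0.1,0,0],[0,0,0]],[60,[0,0,0],[0,0,0]],[60,[0,0,0],[0,0,0]]]}}

```text
time_s: 9.42
ee_pos: [448.1, -303.1, 215.6]
ee_rot: [150.0, 0.1, 96.4]
force: [-0.6, 0.2, 0.8]
gripper_width: 59.9
gripper_force: 0.0
```

```bash
python3 - <<'E'
from h import *
print(state()["ee_pos"].round(1),state()["ee_rot"].round(1))
t=grab_frame("top"); s=grab_frame("scene"); cv2.imwrite("pics/t3.png",t)
f=lambda im,x,y,w,h,k:cv2.resize(im[y:y+h,x:x+w],None,fx=k,fy=k,interpolation=cv2.INTER_CUBIC)
a=f(t,295,150,100,85,5); b=f(s,130,120,60,85,5); cv2.imwrite("pics/d4.png",np.hstack([a,b]))
E
```

```text
[ 448.1 -303.1  215.6] [1.50e+02 1.00e-01 9.64e+01]
```

View pics/d4.png

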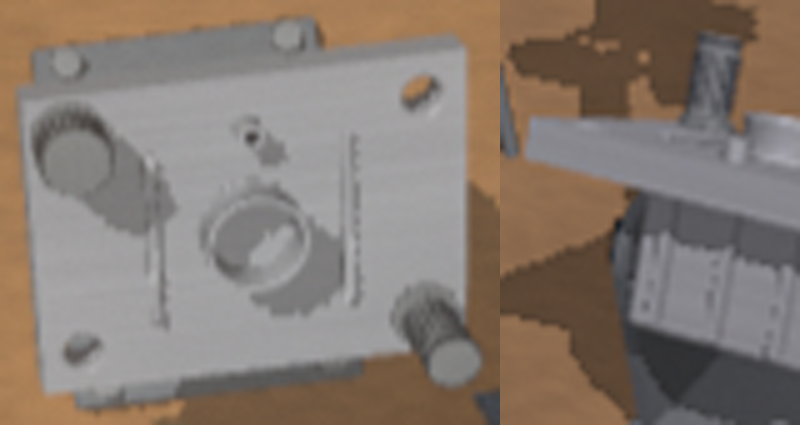

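The drift stands seated and square. In this crop, hole b is at (421,93), hole c at (82,349) and the drift top at (453,363). I'll compare these with the fit.

```bash
cat > c.py <<'E'
from fit import *
P=np.load("P.npy"); F=frame(P[3])
T=lambda x,y:np.array((295+(x+.5)/5-.5,150+(y+.5)/5-.5))
for n,X,o in(("b",(55,-80,8),T(421,93)),("c",(-55,80,8),T(82,349)),("drifttop",(-55,-80,58),T(453,363)),("bolt",(55,80,38),T(74,165))):
    W=pt(P,X,0); e=o-proj("top",W); J=np.array([proj("top",W+F[:,k])-proj("top",W) for k in(0,1)]).T
    print(n,W.round(1),"px err",e.round(2),"plate shift",np.linalg.solve(J,e).round(1))
E
python3 c.py | tail -4
```

```text
b [ 595.7 -286.9  182.9] px err [-0.12 -0.03] plate shift [0.1 0.3]
c [ 483.6 -138.2  127.9] px err [-0.18 -0.08] plate shift [0.3 0.4]
drifttop [ 476.1 -300.   171.2] px err [-0.    0.61] plate shift [-1.6 -0. ]
bolt [ 563.4 -129.5  208.9] px err [-0.71  0.56] plate shift [-1.2  1.6]
```

>>> {"op": "move_arm", "data": {"motion": [[60,[0,1,0.3],[0,0,0]],[60,[0,1,0],[0,0,0]],[60,[0,1,0],[-0.101,0.932,0]],[60,[0,1,0],[-0.101,0.932,0]],[60,[0.1,1,0],[-0.101,0.932,0]],[60,[0.1,1,0],[-0.101,0.932,0]],[60,[0.15,1,0],[-0.101,0.932,0]],[60,[0.15,1,0],[-0.101,0.932,0]],[60,[0.15,1,0],[-0.101,0.932,0]],[60,[0.15,1,0],[-0.101,0.932,0]],[60,[0.15,1,0],[0,0,0]],[60,[0.15,1,0],[0,0,0]],[60,[0.15,1,-0.3],[0,0,0]],[60,[0.15,1,-0.3],[0,0,0]],[60,[0.15,1,-0.3],[0,0,0]],[60,[0.15,1,-0.3],[0,0,0]],[60,[0.15,1,-0.3],[0,0,0]],[60,[0.15,1,-0.3],[0,0,0]],[60,[0.1,1,-0.3],[0,0,0]],[60,[0.1,1,-0.3],[0,0,0]]]}}

```text
time_s: 11.18
ee_pos: [502.9, 198.4, 161.9]
ee_rot: [-179.9, 0.0, 96.5]
force: [0.3, 0.0, 0.5]
gripper_width: 60.0
gripper_force: 0.0
```

>>> {"op": "move_arm", "data": {"motion": [[60,[0.05,-0.05,-0.8],[0,0,0]],[60,[0,0,-0.8],[0,0,0]],[60,[0,0,-0.8],[0,0,0]],[60,[0,0,-0.44],[0,0,0]],[60,[0,0,0],[0,0,0]],[20,[0,0,0],[0,0,0]],[20,[0,0,0],[0,0,0]],[20,[0,0,0],[0,0,0]],[20,[0,0,0],[0,0,0]],[20,[0,0,0],[0,0,0]],[20,[0,0,0],[0,0,0]],[20,[0,0,0],[0,0,0]]], "grip_force": 50}}

```text
time_s: 12.18
ee_pos: [504.8, 195.5, 93.0]
ee_rot: [180.0, -0.0, 96.4]
force: [-0.2, -0.1, 0.0]
gripper_width: 20.0
gripper_force: 0.0
```

The gripper closed to 20 mm with no force, so there is no bolt in it. I'll open, rise and check by colour mask where the heads are.

>>> {"op": "move_arm", "data": {"motion": [[70,[0,0,0],[0,0,0]],[70,[0,0,0],[0,0,0]],[70,[0,0,0],[0,0,0]],[70,[0,0,0],[0,0,0]],[70,[0,0,0],[0,0,0]],[70,[0,0,0],[0,0,0]],[70,[0,0,0],[0,0,0]],[70,[0,0,1],[0,0,0]],[70,[0,0,1],[0,0,0]],[70,[-0.3,-1,1],[0,0,0]],[70,[-1,-1,1],[0,0,0]],[70,[-1,-1,1],[0,0,0]],[70,[-1,-1,0],[0,0,0]],[70,[-1,-1,0],[0,0,0]],[70,[-1,-1,0],[0,0,0]],[70,[-1,-1,0],[0,0,0]],[70,[-1,-1,0],[0,0,0]],[70,[0,0,0],[0,0,0]]]}}

```text
time_s: 13.68
ee_pos: [319.5, -5.3, 215.6]
ee_rot: [-179.9, 0.1, 96.2]
force: [-0.2, -0.1, 0.4]
gripper_width: 69.9
gripper_force: 0.0
```

```bash
cat > heads.py <<'E'
from h import *
def blobs(im,n,x0,x1,y0,y1,vmin=90):
    hsv=cv2.cvtColor(im,cv2.COLOR_BGR2HSV)[y0:y1,x0:x1]
    m=((hsv[...,1]<40)&(hsv[...,2]>vmin)).astype(np.uint8)
    k,_,st,c=cv2.connectedComponentsWithStats(m)
    return [(int(st[i,4]),(c[i]+[x0,y0]).round(1).tolist(),st[i,2:4].tolist()) for i in range(1,k) if st[i,4]>15]
if __name__=="__main__":
    print(state()["ee_pos"].round(1))
    for lab,im in(("old",cv2.imread("pics/t.png")),("now",grab_frame("top"))):
        print(lab,blobs(im,"top",118,260,185,262))
    for lab,im in(("old",cv2.imread("pics/s.png")),("now",grab_frame("scene"))):
        print(lab,blobs(im,"scene",285,400,185,250))
E
python3 heads.py
```

```text
[319.5  -5.3 215.6]
old [(133, [138.8, 206.7], [13, 13]), (134, [169.5, 212.6], [13, 14]), (103, [200.2, 218.4], [14, 12]), (114, [254.9, 255.7], [10, 13])]
now [(134, [138.9, 206.7], [13, 13]), (136, [169.5, 212.6], [13, 14]), (77, [254.9, 253.8], [10, 10])]
old [(67, [287.4, 190.0], [7, 13]), (51, [317.5, 189.5], [10, 6]), (541, [354.1, 200.7], [32, 29]), (37, [316.3, 206.7], [12, 6]), (114, [374.6, 225.0], [14, 11]), (22, [344.2, 222.5], [11, 4]), (26, [374.3, 237.7], [12, 5])]
now [(67, [287.4, 189.9], [7, 13]), (542, [354.1, 200.8], [32, 29]), (115, [374.7, 225.0], [14, 11]), (21, [344.4, 222.5], [10, 4]), (27, [374.1, 237.7], [13, 5])]
```

```bash
python3 - <<'E'
from h import *
for X in((504.2,197.2,115),(504.2,197.2,85),(518.6,270.5,115),(489.5,124,135)): print(X,proj("scene",X).round(1))
s=cv2.imread("pics/s.png"); print("seen (scene0/1.5625):",np.array([[537,329],[584,352],[495,298]])/1.5625)
t=grab_frame("top"); s2=grab_frame("scene"); s=cv2.imread("pics/s.png")
f=lambda im,x,y,w,h,k:cv2.resize(im[y:y+h,x:x+w],None,fx=k,fy=k,interpolation=cv2.INTER_CUBIC)
cv2.imwrite("pics/d5.png",np.hstack([f(t,120,185,160,110,2.5),f(s2,280,175,125,110,2.5)]))
E
```

```text
(504.2, 197.2, 115) [343.8 209. ]
(504.2, 197.2, 85) [341.8 218.8]
(518.6, 270.5, 115) [373.8 223.6]
(489.5, 124, 135) [317.2 188.8]
seen (scene0/1.5625): [[343.68 210.56]
 [373.76 225.28]
 [316.8  190.72]]
```

>>> {"op": "move_arm", "data": {"motion": [[60,[1,1,0],[0,0,0]],[60,[1,1,0],[0,0,0]],[60,[1,1,0],[0,0,0]],[60,[1,1,0],[0,0,0]],[60,[1,1,-0.5],[0,0,0]],[60,[1,1,-0.5],[0,0,0]],[60,[1,1,-0.5],[0,0,0]],[60,[0.38,1,-0.5],[0,0,0.05]],[60,[0,0.1,0],[0,0,0]]]}}

```text
time_s: 14.63
ee_pos: [509.7, 204.8, 161.6]
ee_rot: [-179.8, -0.0, 96.9]
force: [0.2, 0.3, -0.8]
gripper_width: 60.2
gripper_force: 0.0
```

>>> {"op": "move_arm", "data": {"motion": [[60,[0,0,0],[0,0,0]],[60,[0,0,0],[0,0,0]]]}}

```text
time_s: 14.8
ee_pos: [508.3, 200.6, 165.3]
ee_rot: [-179.9, 0.0, 96.7]
force: [-0.3, -0.1, 0.2]
gripper_width: 59.8
gripper_force: 0.0
```

>>> {"op": "move_arm", "data": {"motion": [[60,[-0.16,-0.12,-0.8],[0,0,0]],[60,[0,0,-0.8],[0,0,0]],[60,[0,0,-0.8],[0,0,0]],[60,[0,0,-0.53],[0,0,-0.05]],[60,[0,0,0],[0,0,0]],[60,[0,0,0],[0,0,0]],[28,[0,0,0],[0,0,0]],[28,[0,0,0],[0,0,0]],[28,[0,0,0],[0,0,0]],[28,[0,0,0],[0,0,0]],[28,[0,0,0],[0,0,0]]]}}

```text
time_s: 15.72
ee_pos: [504.8, 196.9, 93.0]
ee_rot: [179.9, -0.0, 96.4]
force: [0.7, 0.2, -0.9]
gripper_width: 30.1
gripper_force: 0.0
```

```bash
python3 - <<'E'
from h import *
st=state(); print(st["ee_pos"],st["gripper_width"],st["gripper_force"],st["ee_rot"].round(1))
t=grab_frame("top"); s=grab_frame("scene"); so=cv2.imread("pics/s.png")
f=lambda im,x,y,w,h,k:cv2.resize(im[y:y+h,x:x+w],None,fx=k,fy=k,interpolation=cv2.INTER_CUBIC)
cv2.imwrite("pics/d6.png",np.hstack([f(s,290,160,100,110,5)[:, :500],f(t,140,180,60,110,5)]))
print("tcp scene",proj("scene",st["ee_pos"]).round(1),"top",proj("top",st["ee_pos"]).round(1))
E
```

```text
[504.75366865 196.92028067  93.00510689] 30.08574017387611 0.0 [179.9  -0.   96.4]
tcp scene [342.1 216.3] top [171.4 212.6]
```

>>> {"op": "move_arm", "data": {"motion": [[10,[0,0,0],[0,0,0]],[10,[0,0,0],[0,0,0]]]}}

```text
time_s: 15.98
ee_pos: [504.5, 196.8, 92.5]
ee_rot: [180.0, 0.0, 96.4]
force: [0.4, 0.0, 0.2]
gripper_width: 17.4
gripper_force: 0.0
```

View pics/d6.png

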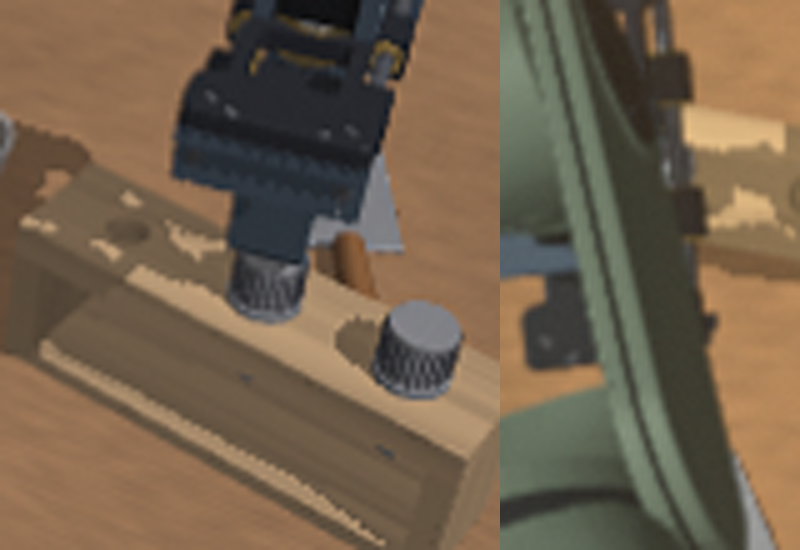

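The picture shows the finger ends at about (270,262), just above the bolt head, which spans (265,265) to (265,315). The fingers really end about 25 mm short of the reported TCP along the tool. Relative offsets still hold, so I'll open and go lower, checking force.

>>> {"op": "move_arm", "data": {"motion": [[60,[0,0,0],[0,0,0]],[60,[0,0,0],[0,0,0]],[60,[0,0,0],[0,0,0]],[60,[0,0,0],[0,0,0]],[60,[0,0,0],[0,0,0]],[60,[0,0,0],[0,0,0]],[60,[0,0,-0.3],[0,0,0]],[60,[0,0,-0.3],[0,0,0]],[60,[0,0,-0.2],[0,0,0]],[60,[0,0,0],[0,0,0]]]}}

```text
time_s: 16.82
ee_pos: [503.2, 196.4, 70.7]
ee_rot: [-179.8, 0.0, 96.4]
force: [-0.7, 0.5, 0.8]
gripper_width: 60.0
gripper_force: 0.0
```

>>> {"op": "move_arm", "data": {"motion": [[15,[0,0,0],[0,0,0]],[15,[0,0,0],[0,0,0]],[15,[0,0,0],[0,0,0]],[15,[0,0,0],[0,0,0]],[15,[0,0,0],[0,0,0]],[15,[0,0,0],[0,0,0]]]}}

```text
time_s: 17.32
ee_pos: [505.0, 196.9, 72.8]
ee_rot: [179.9, -0.0, 96.4]
force: [1.7, 0.7, -0.4]
gripper_width: 30.4
gripper_force: 50.0
```

```bash
python3 - <<'E'
from h import *
st=state(); print(st["ee_pos"],st["gripper_width"],st["gripper_force"],st["force"])
E
```

```text
[504.9523097  196.94663475  72.80398164] 30.37988980991708 50.00018835067749 [ 1.66443067  0.68661215 -0.41876163]
```

>>> {"op": "move_arm", "data": {"motion": [[15,[0,0,1],[0,0,0]],[15,[0,0,1],[0,0,0]],[15,[0,0,1],[0,0,0]],[15,[0.15,-1,0.55],[0,0,0]],[15,[0.15,-1,0.55],[0,0,0]],[15,[0.15,-1,0.55],[0,0,0]],[15,[0.15,-1,0.55],[0,0,0]],[15,[0.15,-1,0.55],[0,0,0]],[15,[0.15,-1,0.55],[0,0,0]],[15,[0.15,-1,0.55],[0,0,0]],[15,[0.15,-1,0.55],[0,0,0]],[15,[0.15,-1,0.55],[0,0,0]],[15,[0.15,-1,0.55],[0.101,-0.932,0]],[15,[0.15,-1,0],[0.101,-0.932,0]],[15,[0.15,-1,0],[0.101,-0.932,0]],[15,[0.15,-1,0],[0.101,-0.932,0]],[15,[0.15,-1,0],[0.101,-0.932,0]],[15,[0.15,-1,0],[0.101,-0.932,0]],[15,[0.15,-1,0],[0.101,-0.932,0]],[15,[0.15,-1,0],[0.101,-0.932,0]]]}}

```text
time_s: 18.98
ee_pos: [567.4, -229.1, 284.7]
ee_rot: [149.9, 0.1, 96.4]
force: [0.7, 1.2, -3.7]
gripper_width: 30.3
gripper_force: 50.0
```

>>> {"op": "move_arm", "data": {"motion": [[15,[0,-0.83,-0.2],[0,0,0]],[15,[0,-0.83,-0.2],[0,0,0]],[15,[0,-0.83,-0.2],[0,0,0]],[15,[0,0,-0.6],[0,0,0]],[15,[0,0,-0.6],[0,0,0]],[15,[0,0,0],[0,0,0]],[15,[0,0,0],[0,0,0]],[15,[0,0,0],[0,0,0]]]}}

```text
time_s: 19.65
ee_pos: [568.5, -290.4, 240.7]
ee_rot: [150.0, 0.1, 96.4]
force: [0.3, 0.7, -2.1]
gripper_width: 30.4
gripper_force: 50.0
```

```bash
python3 rel.py b 37.8|grep rel
```

```text
rel [ 5.2 -0.5 25.9] toolz plate [ 0.001 -0.001 -1.   ] F plate [-0.8  0.6 -2. ] M [-0.2   0.55  0.06] w 30.4 [ 568.5 -290.4  240.7] [-40.  11.  99.  27.  52. -60.]
```

>>> {"op": "move_arm", "data": {"motion": [[15,[0.102,0.018,-0.31],[0,0,0]],[15,[0.102,0.018,-0.31],[0,0,0]],[15,[0.102,0.018,-0.31],[0,0,0]],[15,[0,0,0],[0,0,0]],[15,[0,0,0],[0,0,0]],[15,[0,0,0],[0,0,0]]]}}

```text
time_s: 20.15
ee_pos: [576.1, -289.0, 216.7]
ee_rot: [150.0, 0.1, 96.4]
force: [0.7, 0.1, -1.4]
gripper_width: 30.2
gripper_force: 50.0
```

```bash
python3 rel.py b 37.8|grep rel
```

```text
rel [-0.1  0.1  1.3] toolz plate [ 0. -0. -1.] F plate [-0.1  0.  -1.6] M [-0.14  0.53  0.  ] w 30.2 [ 576.1 -289.   216.7] [-39.  12. 100.  28.  49. -61.]
```

Aligned. I'll insert 12 mm and check the force.

>>> {"op": "move_arm", "data": {"motion": [[15,[0.085,0.01,-0.135],[0,0,0]],[15,[0.08,0.009,-0.139],[0,0,0]],[15,[0.08,0.009,-0.139],[0,0,0]],[15,[0,0,0],[0,0,0]]]}}

```text
time_s: 20.48
ee_pos: [582.0, -288.1, 205.4]
ee_rot: [150.1, 0.1, 96.4]
force: [-0.2, -0.5, -3.1]
gripper_width: 30.5
gripper_force: 50.0
```

```bash
python3 rel.py b 37.8|grep rel
```

```text
rel [ -0.6   0.4 -11.5] toolz plate [-0.001  0.001 -1.   ] F plate [-1.7 -0.5 -2.6] M [-0.16  0.54 -0.07] w 30.5 [ 582.  -288.1  205.4] [-39.  13. 101.  29.  48. -61.]
```

>>> {"op": "move_arm", "data": {"motion": [[15,[0.176,0.015,-0.267],[0,0,0]],[15,[0.159,0.015,-0.277],[0,0,0]],[15,[0.159,0.015,-0.277],[0,0,0]],[15,[0.159,0.015,-0.277],[0,0,0]],[15,[0,0,0],[0,0,0]]]}}

```text
time_s: 20.9
ee_pos: [598.4, -286.3, 176.6]
ee_rot: [150.1, -0.0, 96.4]
force: [-0.2, -0.1, -3.2]
gripper_width: 30.4
gripper_force: 50.0
```

```bash
python3 rel.py b -12.2|grep rel
```

```text
rel [-0.6  0.4  5.4] toolz plate [-0.002  0.002 -1.   ] F plate [-1.8 -0.  -2.7] M [-0.19  0.53 -0.02] w 30.4 [ 598.4 -286.3  176.6] [-38.  16. 102.  30.  44. -62.]
```

>>> {"op": "move_arm", "data": {"motion": [[15,[0.05,0.005,-0.087],[0,0,0]],[15,[0.05,0.005,-0.087],[0,0,0]],[15,[0.03,0.003,-0.052],[0,0,0]],[15,[0.03,0.003,-0.052],[0,0,0]],[15,[0,0,0],[0,0,0]],[15,[0,0,0],[0,0,0]]]}}

```text
time_s: 21.4
ee_pos: [601.5, -286.6, 173.9]
ee_rot: [150.0, 0.2, 96.4]
force: [-9.6, -0.2, 7.5]
gripper_width: 30.5
gripper_force: 50.0
```

```bash
python3 rel.py b -12.2|grep rel
```

```text
rel [ 0.6 -0.3  1.5] toolz plate [ 0.001 -0.001 -1.   ] F plate [-4.5  0.8 11.3] M [0.09 1.25 0.18] w 30.5 [ 601.5 -286.6  173.9] [-37.  16. 102.  30.  43. -63.]
```

Contact at about the same level as the drift (1.5 mm). I'll press 3 mm more to confirm.

>>> {"op": "move_arm", "data": {"motion": [[15,[0.03,0.003,-0.06],[0,0,0]],[15,[0.03,0.003,-0.06],[0,0,0]],[15,[0,0,0],[0,0,0]]]}}

```text
time_s: 21.65
ee_pos: [602.3, -286.6, 174.0]
ee_rot: [149.9, 0.3, 96.5]
force: [-23.6, 1.6, 24.4]
gripper_width: 30.4
gripper_force: 50.0
```

```bash
python3 rel.py b -12.2|grep rel
```

```text
rel [ 1.3 -0.4  1.2] toolz plate [ 0.002 -0.002 -1.   ] F plate [-7.9  4.2 32.8] M [0.49 2.1  0.5 ] w 30.4 [ 602.3 -286.6  174. ] [-37.  16. 102.  30.  43. -63.]
```

>>> {"op": "move_arm", "data": {"motion": [[15,[-0.06,-0.006,0.104],[0,0,0]],[15,[0,0,0],[0,0,0]],[60,[0,0,0],[0,0,0]],[60,[0,0,0],[0,0,0]],[60,[0,0,0],[0,0,0]],[60,[0,0,0],[0,0,0]],[60,[0,0,0],[0,0,0]],[60,[-0.2,-0.022,0.346],[0,0,0]],[60,[-0.4,-0.043,0.693],[0,0,0]],[60,[-0.4,-0.043,0.693],[0,0,0]],[60,[-0.4,-0.043,0.693],[0,0,0]],[60,[-0.4,-0.043,0.693],[0,0,0]],[60,[0,0.5,0],[0,0,0]],[60,[0,1,0],[-0.101,0.932,0]],[60,[0,1,0],[-0.101,0.932,0]],[60,[0,1,0],[-0.101,0.932,0]],[60,[0,1,0],[-0.101,0.932,0]],[60,[0,1,0],[-0.101,0.932,0]],[60,[0,1,0],[-0.101,0.932,0]],[60,[0,1,0],[-0.101,0.932,0]]]}}

```text
time_s: 23.32
ee_pos: [557.0, -101.7, 249.7]
ee_rot: [176.4, 0.0, 96.4]
force: [0.4, -0.7, -0.6]
gripper_width: 60.0
gripper_force: 0.0
```

>>> {"op": "move_arm", "data": {"motion": [[60,[-0.096,0.93,0],[-0.095,0.9,0]],[60,[-0.096,0.93,0],[0,0,0]],[60,[-0.096,0.93,-0.28],[0,0,0]],[60,[-0.096,0.93,-0.28],[0,0,0]],[60,[-0.096,0.93,-0.28],[0,0,0]],[60,[-0.096,0.93,-0.28],[0,0,0]],[60,[-0.096,0.93,-0.28],[0,0,0]],[60,[-0.096,0.93,-0.28],[0,0,0]],[60,[-0.096,0.93,-0.28],[0,0,0]],[60,[-0.096,0.93,-0.28],[0,0,0]],[60,[-0.096,0.93,-0.28],[0,0,0]],[60,[-0.096,0.93,-0.28],[0,0,0]],[60,[-0.096,0.93,-0.28],[0,0,0]],[60,[-0.096,0.93,-0.28],[0,0,0]],[60,[-0.096,0.93,-0.28],[0,0,0]],[60,[-0.096,0.93,-0.28],[0,0,0]],[60,[0,0,0],[0,0,0]],[60,[0,0,0],[0,0,0]],[60,[0,0,0],[0,0,0]]]}}

```text
time_s: 24.9
ee_pos: [518.5, 268.1, 151.3]
ee_rot: [179.9, 0.0, 96.5]
force: [-0.3, -0.7, 1.3]
gripper_width: 59.9
gripper_force: 0.0
```

Now y +2.4 mm and down to a reported z of 72, then close.

>>> {"op": "move_arm", "data": {"motion": [[60,[0,0.09,-0.8],[0,0,0]],[60,[0,0,-0.8],[0,0,0]],[60,[0,0,-0.8],[0,0,0]],[60,[0,0,-0.5],[0,0,0]],[60,[0,0,-0.27],[0,0,0]],[60,[0,0,0],[0,0,0]],[60,[0,0,0],[0,0,0]],[15,[0,0,0],[0,0,0]],[15,[0,0,0],[0,0,0]],[15,[0,0,0],[0,0,0]],[15,[0,0,0],[0,0,0]],[15,[0,0,0],[0,0,0]],[15,[0,0,0],[0,0,0]],[15,[0,0,0],[0,0,0]]]}}

```text
time_s: 26.07
ee_pos: [519.5, 270.6, 72.9]
ee_rot: [179.8, -0.0, 96.4]
force: [0.9, 0.6, 2.7]
gripper_width: 30.2
gripper_force: 50.0
```

>>> {"op": "move_arm", "data": {"motion": [[15,[0,0,1],[0,0,0]],[15,[0,0,1],[0,0,0]],[15,[0,0,1],[0,0,0]],[15,[-0.152,-0.97,0.15],[0,0,0]],[15,[-0.152,-0.97,0.15],[0,0,0]],[15,[-0.152,-0.97,0.15],[0,0,0]],[15,[-0.152,-0.97,0.15],[0,0,0]],[15,[-0.152,-0.97,0.15],[0,0,0]],[15,[-0.152,-0.97,0.15],[0,0,0]],[15,[-0.152,-0.97,0.15],[0,0,0]],[15,[-0.152,-0.97,0.15],[0,0,0]],[15,[-0.152,-0.97,0.15],[0,0,0]],[15,[-0.152,-0.97,0.15],[0.101,-0.932,0]],[15,[-0.152,-0.97,0.15],[0.101,-0.932,0]],[15,[-0.152,-0.97,0.15],[0.101,-0.932,0]],[15,[-0.152,-0.97,0.15],[0.101,-0.932,0]],[15,[-0.152,-0.97,0.15],[0.101,-0.932,0]],[15,[-0.152,-0.97,0.15],[0.101,-0.932,0]],[15,[-0.152,-0.97,0.15],[0.101,-0.932,0]],[15,[-0.152,-0.97,0.15],[0.101,-0.932,0]]]}}

```text
time_s: 27.73
ee_pos: [453.1, -140.7, 210.4]
ee_rot: [150.0, 0.1, 96.4]
force: [-0.0, 0.9, -2.7]
gripper_width: 30.0
gripper_force: 50.0
```

>>> {"op": "move_arm", "data": {"motion": [[15,[0,0,-0.6],[0,0,0]],[15,[0,0,-0.5],[0,0,0]],[15,[0,0,0],[0,0,0]],[15,[0,0,0],[0,0,0]],[15,[0,0,0],[0,0,0]]]}}

```text
time_s: 28.15
ee_pos: [454.8, -140.0, 183.6]
ee_rot: [150.1, 0.1, 96.5]
force: [1.1, 0.5, -2.2]
gripper_width: 30.2
gripper_force: 50.0
```

```bash
python3 rel.py c 37.9|grep rel
```

```text
rel [ 2.8  1.3 24.8] toolz plate [-0.001  0.001 -1.   ] F plate [-0.1  0.3 -2.4] M [-0.18  0.6   0.01] w 30.2 [ 454.8 -140.   183.6] [-33.  -3. 123.  29.  40. -58.]
```

>>> {"op": "move_arm", "data": {"motion": [[15,[0.126,-0.001,-0.282],[0,0,0]],[15,[0.126,-0.001,-0.282],[0,0,0]],[15,[0.126,-0.001,-0.282],[0,0,0]],[15,[0,0,0],[0,0,0]],[15,[0,0,0],[0,0,0]],[15,[0,0,0],[0,0,0]]]}}

```text
time_s: 28.65
ee_pos: [464.2, -140.3, 162.0]
ee_rot: [150.1, 0.1, 96.4]
force: [0.3, -0.5, -3.0]
gripper_width: 30.3
gripper_force: 50.0
```

```bash
python3 rel.py c 37.9|grep rel
```

```text
rel [0.  0.1 1.4] toolz plate [-0.002  0.001 -1.   ] F plate [-1.3 -0.5 -2.7] M [-0.12  0.55  0.02] w 30.3 [ 464.2 -140.3  162. ] [-32.  -1. 124.  31.  36. -60.]
```

>>> {"op": "move_arm", "data": {"motion": [[15,[0.09,0.01,-0.135],[0,0,0]],[15,[0.08,0.009,-0.139],[0,0,0]],[15,[0.08,0.009,-0.139],[0,0,0]],[15,[0,0,0],[0,0,0]]]}}

```text
time_s: 28.98
ee_pos: [470.2, -139.5, 151.0]
ee_rot: [150.1, 0.0, 96.4]
force: [-0.3, 0.6, -3.3]
gripper_width: 30.2
gripper_force: 50.0
```

```bash
python3 rel.py c 37.9|grep rel
```

```text
rel [ -0.3   0.2 -11.1] toolz plate [-0.003  0.001 -1.   ] F plate [-1.8  0.6 -2.7] M [-0.13  0.63 -0.01] w 30.2 [ 470.2 -139.5  151. ] [-31.   0. 125.  32.  34. -61.]
```

>>> {"op": "move_arm", "data": {"motion": [[15,[0.17,0.015,-0.271],[0,0,0]],[15,[0.159,0.015,-0.277],[0,0,0]],[15,[0.159,0.015,-0.277],[0,0,0]],[15,[0.159,0.015,-0.277],[0,0,0]],[15,[0,0,0],[0,0,0]]]}}

```text
time_s: 29.4
ee_pos: [486.2, -137.6, 122.3]
ee_rot: [150.2, -0.0, 96.4]
force: [-0.5, -0.3, -2.3]
gripper_width: 30.2
gripper_force: 50.0
```

```bash
python3 rel.py c -12.1|grep rel
```

```text
rel [-0.5  0.2  5.9] toolz plate [-0.004  0.002 -1.   ] F plate [-1.6 -0.2 -1.7] M [-0.15  0.54 -0.  ] w 30.2 [ 486.2 -137.6  122.3] [-29.   4. 126.  36.  30. -64.]
```

>>> {"op": "move_arm", "data": {"motion": [[15,[0.05,0.005,-0.087],[0,0,0]],[15,[0.05,0.005,-0.087],[0,0,0]],[15,[0.04,0.003,-0.07],[0,0,0]],[15,[0.04,0.003,-0.07],[0,0,0]],[15,[0.03,0.003,-0.06],[0,0,0]],[15,[0,0,0],[0,0,0]],[15,[0,0,0],[0,0,0]]]}}

```text
time_s: 29.98
ee_pos: [490.0, -137.9, 118.6]
ee_rot: [149.9, 0.3, 96.6]
force: [-39.3, -4.1, 42.1]
gripper_width: 30.5
gripper_force: 50.0
```

```bash
python3 rel.py c -12.1|grep rel
```

```text
rel [ 0.8 -0.4  0.9] toolz plate [ 0.002 -0.001 -1.   ] F plate [-13.1   0.2  56.2] M [-0.2   3.11  0.15] w 30.5 [ 490.  -137.9  118.6] [-29.   5. 127.  37.  29. -66.]
```

Seated hard at 56 N. I'll unload, release and withdraw.

>>> {"op": "move_arm", "data": {"motion": [[15,[-0.08,-0.009,0.138],[0,0,0]],[15,[0,0,0],[0,0,0]],[60,[0,0,0],[0,0,0]],[60,[0,0,0],[0,0,0]],[60,[0,0,0],[0,0,0]],[60,[0,0,0],[0,0,0]],[60,[0,0,0],[0,0,0]],[60,[-0.2,-0.022,0.346],[0,0,0]],[60,[-0.4,-0.043,0.693],[0,0,0]],[60,[-0.4,-0.043,0.693],[0,0,0]],[60,[-0.4,-0.043,0.693],[0,0,0]],[60,[-0.4,-0.043,0.693],[0,0,0]],[60,[-0.2,0.8,0.5],[0,0,0]],[60,[-0.2,0.8,0.5],[0,0,0]],[60,[0,0.8,0.5],[0,0,0]],[60,[0,0.8,0.5],[0,0,0]],[60,[0,0.8,0.5],[0,0,0]],[60,[0,0.8,0.5],[0,0,0]],[60,[0,0,0],[0,0,0]],[60,[0,0,0],[0,0,0]]]}}

```text
time_s: 31.65
ee_pos: [434.6, -22.1, 272.4]
ee_rot: [150.0, 0.2, 96.6]
force: [-0.5, -0.4, -0.4]
gripper_width: 59.9
gripper_force: 0.0
```

```bash
python3 - <<'E'
from fit import *
from heads import blobs
print("----",state()["time_s"],state()["ee_pos"].round(0),state()["gripper_width"])
P=np.load("P.npy"); t=grab_frame("top"); o=cv2.imread("pics/t.png"); t3=cv2.imread("pics/t3.png")
cv2.imwrite("pics/t4.png",t); cv2.imwrite("pics/s4.png",grab_frame("scene"))
for n,X in(("drift",(-55,-80,58)),("b",(55,-80,38)),("c",(-55,80,38)),("bolt",(55,80,38))): print(n,"head top expected",proj("top",pt(P,X,0)).round(1))
# disc search: head tops by Hough circles in the mould area
g=cv2.resize(cv2.cvtColor(t,cv2.COLOR_BGR2GRAY)[145:245,290:400],None,fx=4,fy=4,interpolation=cv2.INTER_CUBIC)
c=cv2.HoughCircles(g,cv2.HOUGH_GRADIENT,1,60,param1=80,param2=18,minRadius=18,maxRadius=42)
print([] if c is None else [(round(290+x/4,1),round(145+y/4,1),round(r/4,1)) for x,y,r in c[0]])
# change map outside mould/rack/arm between the first picture and now
d=(cv2.absdiff(o,t).max(2)>45).astype(np.uint8); k,_,st,_=cv2.connectedComponentsWithStats(cv2.dilate(d,np.ones((3,3))))
print([st[i].tolist() for i in range(1,k) if st[i,4]>40])
E
```

```text
screws [ 648.89644481 -258.67744915   13.69404176] [0.5, 0.5] [ 635.37609279 -144.63582907   11.76941731] [0.7, 0.7]
yaw base 6.76121560493973
bolttop (array([ 564.67548511, -128.35674926,  209.58898766]), [0.7, 0.7]) neck (array([ 527.00164614, -211.34840852,  171.35680906]), [1.7, 1.7])
drift top (array([489.47926023, 124.54722417, 133.36317782]), [0.3, 0.3])
[518.6 270.5 115. ]
[504.2 197.2 115. ]
[489.5 124.  135. ]
---- 31.65 [435. -22. 272.] 59.93160976857676
drift head top expected [385.2 221.6]
b head top expected [382.7 173.4]
c head top expected [313.1 225.7]
bolt head top expected [310.1 182. ]
[(np.float32(346.6), np.float32(197.1), np.float32(10.4)), (np.float32(382.9), np.float32(172.1), np.float32(9.0)), (np.float32(313.6), np.float32(225.6), np.float32(6.1)), (np.float32(308.6), np.float32(181.4), np.float32(9.4)), (np.float32(380.9), np.float32(214.9), np.float32(8.4))]
[[371, 162, 20, 17, 159], [364, 188, 28, 40, 344], [131, 199, 27, 20, 395], [162, 205, 26, 20, 383], [193, 212, 27, 19, 343], [300, 212, 8, 18, 86], [309, 214, 13, 14, 93], [230, 232, 100, 152, 7839], [408, 233, 13, 14, 75], [342, 242, 17, 8, 108], [341, 274, 137, 110, 5344], [81, 358, 92, 26, 1323], [0, 367, 21, 17, 296]]
```

```bash
python3 - <<'E'
from h import *
a=cv2.imread("pics/t3.png");b=cv2.imread("pics/t4.png")
print("drift patch diff",cv2.absdiff(a,b)[205:230,370:395].mean(), "brush", cv2.absdiff(cv2.imread("pics/t.png"),b)[265:300,315:338].mean())
print("done",job_done())
E
```

```text
drift patch diff 4.642133333333334 brush 5.163975155279503
the job is handed in; nothing more can be done
done None
```

The drift was pushed home first, then both clamp bolts; all three seated hard and the job is handed in at about 32 s. The final check matched both bolt heads to their places but was looser for the drift and the loose items, and the dish was hidden by the arm.

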